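Line up the stand foot with the drift and drop in its bolt

ROBOT

A 6-joint arm with a two-finger parallel gripper is mounted at the origin on a cart in front of the work surface, level with it; the furniture and walls round the work are solid. World frame = base frame: x ahead of the robot, y to its left, z up, the work surface at z = 0. Lengths are in m, angles in rad, forces in N, time in s.
With the tool pointing down it reaches from about 0.425 to 0.95 m from the base axis. Payload 3.5 kg.
Tool frame: the origin (TCP) lies midway between the tips of the shut fingers; the grasp point (between the pads) lies 19 mm behind it; z points along the fingers, y is the direction in which the jaws open and shut (so a half turn about z gives the same grasp; the last joint's range is limited). The gripper opens to 85 mm and grips with 20 to 120 N. Pads are 22 mm wide; open, the fingers measure 114 mm over their backs; the gripper's body (76 mm by 85 mm) begins 54 mm behind the grasp point. The pads swing forward as they close: fully open they stand 13 mm farther back than shut.
Start: joints at [1.13, 0.286, 1.577, -0, 1.279, -0.15], TCP at [0.193, 0.647, 0.231] pointing down, gripper open.
Joint ranges: [-2.77, 2.77], [-0.9, 2.22], [0.21, 2.48], [-1.53, 4.67], [0.24, 2.81], [-2.84, 2.84]. Speed limits (rad/s): [2.79, 2.79, 3.14, 3.14, 3.14, 3.14].

INTERFACE

Orientations are given as a unit quaternion [x, y, z, w].
In Python, from plant import ctrl gives the robot as it stands.
- The arm moves only by the tool apply_moves, never from a script. Its argument "moves" is a list that holds one entry, the list of rows, each a list of 7 numbers: the shift along the tool's x, y, z in m, then the turn, a rotation vector about the tool's x, y, z in degrees, then the gripper's target within -1 to 1 (shut at 1, half-way at 0, fully open at -1). In form: [[[tx, ty, tz, ax, ay, az, hand], ...]]. A call has 1 to 12 rows; each row shifts and turns the pose as measured when the row begins, along the tool's axes as they then stand; what a row does not reach is not made up. A row lasts 1/10 s, in which the tool goes at most 50 mm and 8.59 degrees, less where a joint would pass 70% of its speed; a pose out of reach is approached as far as the arm can. A call with a gripper value outside its range is refused whole. The fingers move at their own pace and stop on an object; "force" is the grip in N (left out, the last holds). Time passes only in rows, so rows that do not move let the fingers close. It gives the time, the measured TCP pose, the force and the opening at its end, in the units of the state.
- ctrl.get_state(): the state, without advancing time (a new reading comes with each control period).
- ctrl.read_camera(name): name is "side" or "top"; returns the picture (400x640x3 uint8, red, green, blue); there is no depth.
- ctrl.get_calibration(name): a dict with "camera_matrix" (3x3 intrinsics, pixels), "cam_to_world" (4x4, takes a point from camera to world coordinates). Camera axes: x right, y up, looking along -z (the intrinsics and any distortion apply to the point x, -y, -z); pixel columns grow to the right and rows downward; lengths in m; the calibration is good to about 2 mm. A picture is of the moment at which its call begins. get_calibration takes no time and is no camera call.
- ctrl.sign_off(): hands the job in, once; it reports no verdict.
The state is a dict: "time": time; "qpos": joint angles; "dq": joint speeds; "joint_efforts": joint torques, N m; "eef_pos": TCP position; "tcp_rot": TCP orientation; "contact_force": force on the tool from outside, world axes, zero at the start; "wrist_torque": the same for the moment, N m; "opening": opening from 0.0 (shut) to 1.0 (fully open).
Only numpy, scipy, OpenCV 4.12 (cv2) and the standard library are available. Lean on these libraries where they do the work, as an engineer would, in place of code of your own. Each camera call takes 0.05 s, during which the arm holds its last target. There are 200 camera calls.

TASK

The rod plate of the support-stand foot has slipped out of line with the anchor hole beneath it. Work the orange-handled tapered drift gently down through both holes until its collar sits on the plate, feeling its way rather than forcing it; then put the drift back upright in the blue tool block and push the square-head bolt into the hole in its place, fully home and upright. Leave everything else on the bench undisturbed.

Things in the scene. Friction and masses are not known exactly. Their poses are not given: they have to be found in the camera images.
- stand_foot: Grey support-stand foot fixed to the bench, 110 x 230 mm; origin on the bench at its centre, z up, y along its length. Hidden inside lies an immovable brass anchor bar: top face 52 mm above the bench, 18 mm thick, with a 16 mm through hole on the foot's long centre line (x = 0); open space below it down to 6 mm above the bench.
- rod_plate: Aluminium plate 74 x 190 x 10 mm on the anchor bar, between two dark guide rails 1 mm higher than its top. Slides only along the foot's y, 16 mm either way of centre, needs about 6 N, stays where left. Origin: centre of its underside, under its hole; axes as the foot's. A dark rod socket, 38 mm across, 16 mm tall, stands 75 mm from the hole towards +y.
- plate_hole (a point): Centre of the plate's 16 mm hole (2 mm chamfer) at its top face, 62 mm above the bench; axes as the foot's. At the start the anchor bar's hole lies up to 24 mm (unknown, to be felt for) from this hole, always towards the foot's +y (the rod-socket side), not sideways. Pressing drift or bolt with over 30 N would damage it.
- drift: Tapered drift, 0.12 kg, upright. Origin on its axis at the underside of its collar; z up. Below: 18 mm of parallel shank 15.2 mm in diameter, then a taper to a blunt flat 12 mm tip 52 mm below the collar. Above: steel collar 26 mm across, 4 mm thick, then an orange square handle 22 x 22 mm, sides along its x and y, 4 to 48 mm above the origin, and a 2 mm cap.
- bolt: Dark steel smooth push-in bolt with a square head, 0.10 kg, upright. Origin on its axis at the underside of its collar; z up. Below: shank 14 mm in diameter, 36 mm long, end chamfered 1.5 mm. Above: collar 26 mm across, 4 mm thick, then the square head 22 x 22 mm, sides along its x and y, 4 to 34 mm above the origin. Home when the collar rests on the plate.
- tool_block: Blue tool block fixed to the bench, 130 x 60 mm, 62 mm tall, flange 146 x 76 mm; origin at the centre of its underside, x along its length. Two equal upright sockets 19 mm in diameter, 58 mm deep, 64 mm apart; one holds the drift, the other the bolt, in either order.
- socket_near (a point): Mouth centre of the socket at the block's -x end, on its top face (62 mm above the bench).
- socket_far (a point): Mouth centre of the socket at the block's +x end, on its top face (62 mm above the bench).
- reagent: White bottle with a blue cap, 54 mm across, 106 mm tall; origin at the centre of its underside. Bystander.
- small_beaker: Small clear beaker, 52 mm across, 66 mm tall; origin at the centre of its underside. Bystander.
- bench_timer: White timer, 60 x 60 x 22 mm; origin at the centre of its underside. Bystander.
- grease: White tube with a blue cap, 38 x 105 x 27 mm; origin at the centre of its underside. Bystander.
- tape: Roll of tan tape, 80 mm across, 19 mm tall; origin at the centre of its underside. Bystander.

How it is judged:
By the outcome, as a careful person would: the job done as asked, in the order asked, and still so for the second after the job is handed in, with the robot touching nothing.
It also fails if it takes over 72 s, if anything falls off the work surface, if the arm or the gripper's body presses on something with over 40 N, if the wrist force passes 120 N, or if a joint passes its speed limit or range.

## Working session

There is one attempt and no reset: what is moved stays moved. The work goes in short steps, Python scripts to look and compute and a tool call to move; the robot and the scene stay as the last step left them, time stands still between calls to the robot, and variables do not carry over. Pictures are saved under pics/ and viewed, about 8 in all and at most 12, crops included, and the job is handed in when it is done.

Besides the shell and the picture viewer there is one more tool, called after "Request:" as name(argument=value, ...) on one line, values as JSON. apply_moves: Moves the arm, as the interface text tells. Its arguments: {"type":"object","properties":{"moves":{"type":"array","items":{"type":"array","items":{"type":"array","items":{"type":"number"}}}},"force":{"type":"number"}},"required":["moves"]}

```bash
mkdir -p pics; ls; python3 - <<'E'
from plant import ctrl
import cv2
for n in("side","top"):
    im=ctrl.read_camera(n); cv2.imwrite(f"pics/{n}0.png",im[:,:,::-1])
    c=ctrl.get_calibration(n); print(n,c)
s=ctrl.get_state(); print(s)
E
```

```text
pics
side {'camera_matrix': array([[463.73627708,   0.        , 318.52916207],
       [  0.        , 463.73627708, 201.73827181],
       [  0.        ,   0.        ,   1.        ]]), 'cam_to_world': array([[ 0.995185  , -0.05773803,  0.0792031 ,  0.60842149],
       [ 0.09755445,  0.50530318, -0.85740995, -1.1222177 ],
       [ 0.00948358,  0.86100814,  0.50850275,  0.68803244],
       [ 0.        ,  0.        ,  0.        ,  1.        ]])}
top {'camera_matrix': array([[487.18613207,   0.        , 320.4103654 ],
       [  0.        , 487.18613207, 206.13446067],
       [  0.        ,   0.        ,   1.        ]]), 'cam_to_world': array([[ 0.01377193,  0.98260236, -0.18521053,  0.24173496],
       [-0.99988959,  0.01249971, -0.00803499, -0.04264696],
       [-0.00558012,  0.18530074,  0.98266602,  1.62405226],
       [ 0.        ,  0.        ,  0.        ,  1.        ]])}
{'time': 0.1, 'qpos': array([ 1.13000442e+00,  2.87127901e-01,  1.57805363e+00, -1.24094074e-05,
        1.27859127e+00, -1.49991885e-01]), 'dq': array([ 8.38937628e-05, -2.89155608e-03, -2.52074838e-03, -3.01539501e-04,
        7.06614658e-04,  7.19071878e-04]), 'joint_efforts': array([ 6.82988848e-04, -4.07294798e+01, -2.93699938e+01, -1.33121198e-04,
        3.44127395e-03,  8.67503530e-06]), 'eef_pos': array([0.19324477, 0.64611878, 0.23003914]), 'tcp_rot': array([ 1.44886368e-01,  9.89447701e-01, -1.04458738e-03, -3.11653388e-04]), 'contact_force': array([-0.23578239, -0.06994693,  0.14339875]), 'wrist_torque': array([0.01563705, 0.02164822, 0.00832475]), 'opening': 0.999045115236378}
```

View pics/top0.png

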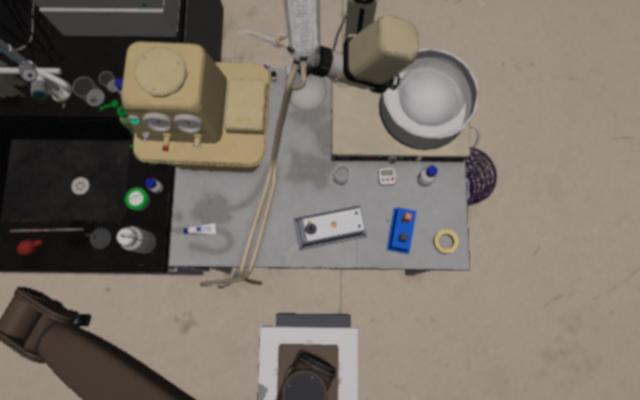

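View pics/side0.png

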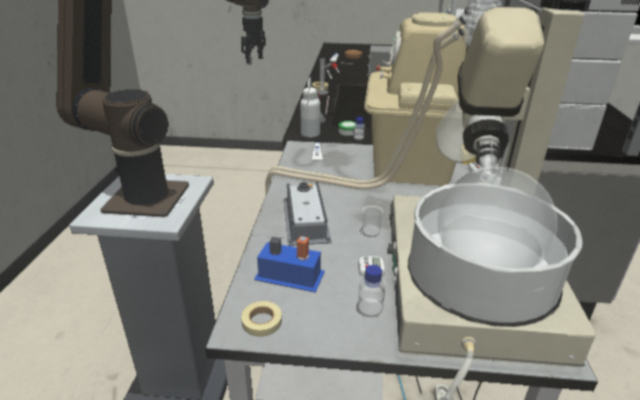

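Top view: the foot is near (331,226) with its rod socket at (310,229). The block is near (402,230), with the drift at (407,216) and the bolt at (403,237). I'll enlarge both regions.

```bash
cat > h.py <<'E'
import numpy as np,cv2
from plant import ctrl
def cast(n,uv,z):
    c=ctrl.get_calibration(n);K=c["camera_matrix"];T=c["cam_to_world"]
    d=np.linalg.inv(K)@np.array([uv[0],uv[1],1.]);d=T[:3,:3]@(d*[1,-1,-1])
    o=T[:3,3];return o+d*(z-o[2])/d[2]
def proj(n,p):
    c=ctrl.get_calibration(n);K=c["camera_matrix"];T=c["cam_to_world"]
    q=T[:3,:3].T@(np.array(p)-T[:3,3]);q=K@(q*[1,-1,-1]);return q[:2]/q[2]
E
python3 - <<'E'
from h import *
t=[ctrl.read_camera("top").astype(float) for _ in range(6)]
s=[ctrl.read_camera("side").astype(float) for _ in range(6)]
t=np.mean(t,0).astype(np.uint8);s=np.mean(s,0).astype(np.uint8)
np.save("t.npy",t);np.save("s.npy",s)
a=cv2.resize(t[195:260,285:425],None,fx=5.7,fy=5.7,interpolation=cv2.INTER_CUBIC)
b=cv2.resize(s[175:295,250:390],None,fx=5,fy=5,interpolation=cv2.INTER_CUBIC)
cv2.imwrite("pics/t1.png",a[:,:,::-1]);cv2.imwrite("pics/s1.png",b[:,:,::-1])
E
```

```text
(no output)
```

View pics/t1.png

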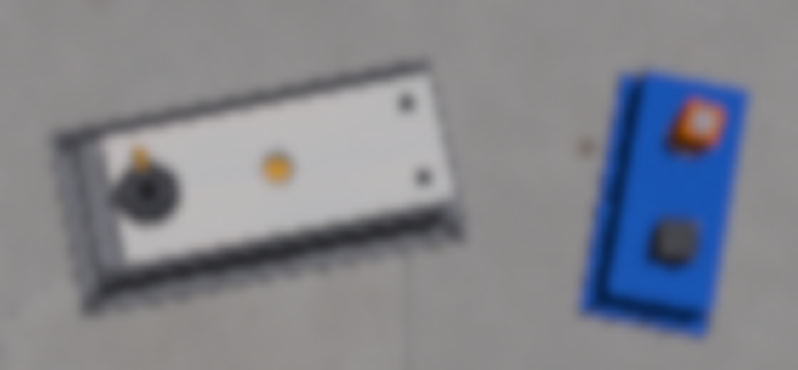

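View pics/s1.png

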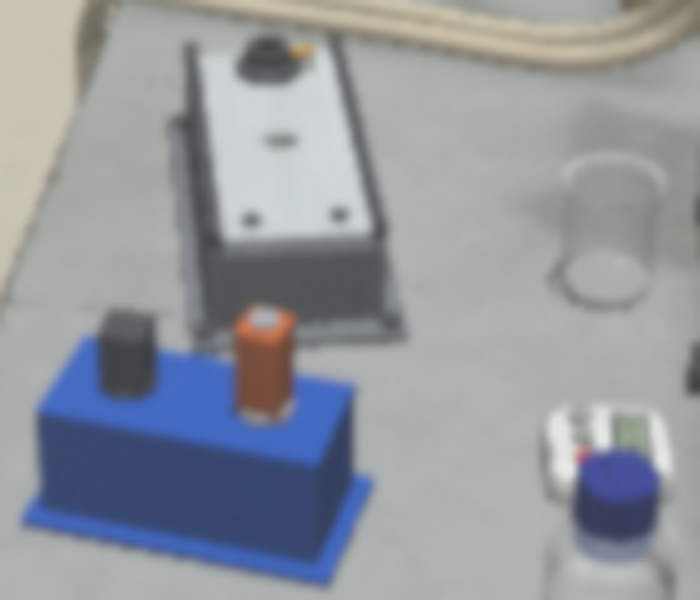

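Top crop: the plate hole shows brass at (277,168), the drift cap is at (703,121) and the bolt head at (675,240). Side crop: the hole is at (281,140), the drift cap at (265,318) and the bolt top at (129,325). Next I'll turn these into positions.

```bash
python3 - <<'E'
from h import *
T=lambda x,y:((x+.5)/5.7-.5+285,(y+.5)/5.7-.5+195)
S=lambda x,y:((x+.5)/5-.5+250,(y+.5)/5-.5+175)
np.set_printoptions(precision=4,suppress=True)
def tri(a,b):
    A=[];r=[]
    for n,uv in(("top",a),("side",b)):
        p=cast(n,uv,0);q=cast(n,uv,.2);d=(q-p)/np.linalg.norm(q-p);M=np.eye(3)-np.outer(d,d);A.append(M);r.append(M@p)
    return np.linalg.lstsq(np.vstack(A),np.hstack(r),rcond=None)[0]
for nm,a,b,z in(("hole",(277,168),(281,140),.062),("drift cap",(703,121),(265,317),.112),("bolt top",(677,235),(129,325),.096),("rodsock top",(147,190),(270,48),.078),("screwA",(406,103),(339,215),.062),("screwB",(424,177),(251,219),.062)):
    print(nm,cast("top",T(*a),z)[:2],cast("side",S(*b),z)[:2],tri(T(*a),S(*b)))
t=np.load("t.npy");hsv=cv2.cvtColor(t,cv2.COLOR_RGB2HSV)
m=cv2.inRange(hsv,(105,120,60),(125,255,255));m[:,:380]=0;m[:195]=0;m[260:]=0
ys,xs=np.nonzero(m);r=cv2.minAreaRect(np.c_[xs,ys].astype(np.float32));print(r)
for p in cv2.boxPoints(r):print(p,cast("top",p,.004),cast("top",p,.062))
# plate white region
s=t[205:255,300:370].mean(2);m=(s>165).astype(np.uint8);n,l,st,c=cv2.connectedComponentsWithStats(m);k=1+st[1:,4].argmax()
ys,xs=np.nonzero(l==k);r=cv2.minAreaRect(np.c_[xs+300,ys+205].astype(np.float32));print(r)
P=[cast("top",p,.062) for p in cv2.boxPoints(r)]
for p in P:print(p)
print([np.degrees(np.arctan2(*(P[(i+1)%4]-P[i])[1::-1])) for i in range(4)])
# side view blue top face edges for block orientation
for p in((95,342),(355,384),(322,463),(42,410)):print("blk corner",cast("side",S(*p),.062))
E
```

```text
hole [ 0.4776 -0.0721] [ 0.4779 -0.0749] [ 0.4777 -0.0721  0.0604]
drift cap [ 0.4993 -0.3058] [ 0.4996 -0.3078] [ 0.4994 -0.306   0.1107]
bolt top [ 0.4379 -0.2929] [ 0.4378 -0.2979] [ 0.4376 -0.2936  0.0931]
rodsock top [0.4617 0.0011] [ 0.4631 -0.0035] [0.4623 0.0013 0.0754]
screwA [ 0.516  -0.1453] [ 0.5157 -0.1449] [ 0.5159 -0.1453  0.0623]
screwB [ 0.4735 -0.1556] [ 0.4724 -0.1535] [ 0.473  -0.1555  0.0634]
((401.0810852050781, 230.01351928710938), (22.522661209106445, 43.73012924194336), 9.462321281433105)
[386.3784 249.7297] [ 0.4024 -0.2508  0.004 ] [ 0.3966 -0.2433  0.062 ]
[393.5676 206.5946] [ 0.5486 -0.2767  0.004 ] [ 0.5377 -0.2683  0.062 ]
[415.7838 210.2973] [ 0.5369 -0.3514  0.004 ] [ 0.5263 -0.3404  0.062 ]
[408.5946 253.4324] [ 0.391  -0.3243  0.004 ] [ 0.3857 -0.3143  0.062 ]
((333.40386962890625, 224.01922607421875), (20.98442268371582, 57.26590347290039), 78.69007110595703)
[0.4918 0.0252 0.062 ]
[ 0.5312 -0.1571  0.062 ]
[ 0.4637 -0.1703  0.062 ]
[0.4249 0.0106 0.062 ]
[np.float64(-77.80086663808014), np.float64(-168.91074709805164), np.float64(102.12151230351122), np.float64(12.322884047474648)]
blk corner [ 0.4149 -0.2657  0.062 ]
blk corner [ 0.5369 -0.2845  0.062 ]
blk corner [ 0.5282 -0.3422  0.062 ]
blk corner [ 0.4014 -0.3188  0.062 ]
```

```bash
cat >> h.py <<'E'
np.set_printoptions(precision=4,suppress=True)
def st():
    from scipy.spatial.transform import Rotation as R
    s=ctrl.get_state();r=R.from_quat(s["tcp_rot"]);return s,r
def go(x,y,z,yaw):
    "tool-frame move to put TCP at x,y,z with tool z down and tool y axis at world angle yaw deg"
    from scipy.spatial.transform import Rotation as R
    s,r=st();c,n=np.cos(np.radians(yaw)),np.sin(np.radians(yaw))
    G=R.from_matrix(np.c_[[n,-c,0],[c,n,0],[0,0,-1]])
    G=min((G,G*R.from_euler('z',180,degrees=True)),key=lambda g:(r.inv()*g).magnitude())
    print("t",s["time"],"p",s["eef_pos"],"F",s["contact_force"],"open",s["opening"],"q6",s["qpos"][5])
    print("shift",r.inv().apply(np.array([x,y,z])-s["eef_pos"])*1000,"turn",(r.inv()*G).as_rotvec(degrees=True))
E
python3 - <<'E'
from h import *
L=[(298,65),(285,120),(275,170),(262,220),(240,272)]
top=[np.array(a)*(1-f)+np.array(b)*f for a,b in zip(L,L[1:]) for f in np.linspace(0,.9,10)]
for uv in((465,28),(440,70),(428,110),(405,155),(380,183),(340,180),(300,172)):
    best=None
    for z in np.arange(-.1,.6,.01):
        p=cast("side",uv,z);q=proj("top",p);d=min(np.linalg.norm(q-a) for a in top)
        if best is None or d<best[0]:best=(d,p)
    print(uv,best)
go(.5,-.306,.2,79.8)
E
```

```text
(465, 28) (np.float64(11.203647311476958), array([0.8395, 0.0443, 0.49  ]))
(440, 70) (np.float64(1.645621974869445), array([0.7966, 0.048 , 0.39  ]))
(428, 110) (np.float64(0.49019268918315406), array([0.7837, 0.0686, 0.28  ]))
(405, 155) (np.float64(3.4273470702566233), array([0.742 , 0.1089, 0.13  ]))
(380, 183) (np.float64(1.5654869431331593), array([0.6786, 0.1184, 0.03  ]))
(340, 180) (np.float64(2.568297952104208), array([0.5572, 0.1427, 0.02  ]))
(300, 172) (np.float64(2.754508164200756), array([0.4251, 0.2018, 0.01  ]))Traceback (most recent call last):
  File "<stdin>", line 10, in <module>
  File "h.py", line 18, in go
    G=R.from_matrix(np.c_[[n,-c,0],[c,n,0],[0,0,-1]])
  File "scipy/spatial/transform/_rotation.pyx", line 1143, in scipy.spatial.transform._rotation.Rotation.from_matrix
ValueError: Non-positive determinant (left-handed or null coordinate frame) in rotation matrix 0: [[ 0.9842  0.1771  0.    ]
 [-0.1771  0.9842  0.    ]
 [ 0.      0.     -1.    ]].
```

```bash
sed -i 's/\[n,-c,0\]/[-n,c,0]/' h.py; python3 -c "
from h import *
go(.5,-.306,.2,79.8)"
```

```text
t 0.7 p [0.1935 0.6467 0.2313] F [0.0087 1.0136 0.0271] open 0.9990333260316624 q6 -0.14999979501703314
shift [-566.7839 -824.7896   31.3089] turn [ 0.0001 -0.0013 -6.4612]
```

Request:
apply_moves(moves=[[[-0.0365,-0.0287,0,0,0,0,-1],[-0.0365,-0.0287,0,0,0,0,-1],[-0.0365,-0.0287,0,0,0,0,-1],[-0.0365,-0.0287,0,0,0,0,-1],[-0.0365,-0.0287,0,0,0,0,-1],[-0.0365,-0.0287,0,0,0,0,-1],[-0.0365,-0.0287,0,0,0,0,-1],[-0.027,-0.036,0,0,0,0,-1],[-0.027,-0.036,0,0,0,0,-1],[-0.027,-0.036,0,0,0,0,-1],[-0.027,-0.036,0,0,0,0,-1],[-0.027,-0.036,0,0,0,0,-1]]])

```text
time: 1.9
eef_pos: [0.4677, 0.1582, 0.233]
tcp_rot: [0.139, 0.99, 0.003, 0.004]
contact_force: [0.5, -0.1, -0.5]
opening: 1.0
```

```bash
python3 -c "
from h import *
go(.5,-.306,.2,79.8)"
```

```text
t 1.9 p [0.4677 0.1582 0.233 ] F [ 0.4563 -0.1485 -0.4995] open 0.9998103750518552 q6 -1.174925724160653
shift [-158.7763 -437.5423   30.7596] turn [ 0.4026  0.3911 -5.7953]
```

Request:
apply_moves(moves=[[[-0.0159,-0.0437,0.003,0,0,0,-0.1],[-0.0159,-0.0437,0.003,0,0,0,-0.1],[-0.0159,-0.0437,0.003,0,0,0,-0.1],[-0.0159,-0.0437,0.003,0,0,0,-0.1],[-0.0159,-0.0437,0.003,0,0,0,-0.1],[-0.0159,-0.0437,0.003,0,0,0,-0.1],[-0.0159,-0.0437,0.003,0,0,0,-0.1],[-0.0159,-0.0437,0.003,0,0,0,-0.1],[-0.0159,-0.0437,0.003,0,0,0,-0.1],[-0.012,-0.034,0.003,0,0,0,-0.1],[0,0,0,0.4,0.4,-5.8,-0.1]]])

```text
time: 3.0
eef_pos: [0.4995, -0.3207, 0.2052]
tcp_rot: [0.091, 0.996, -0.002, 0.007]
contact_force: [-0.4, 0.3, -0.8]
opening: 0.548
```

```bash
python3 -c "
from h import *
go(.5,-.306,.073,79.8)"
```

```text
t 3.0 p [ 0.4995 -0.3207  0.2052] F [-0.3666  0.2537 -0.7547] open 0.547912227862347 q6 -2.133442272748109
shift [  3.9208  14.9115 132.0835] turn [-0.1476  0.7709 -0.2919]
```

Request:
apply_moves(moves=[[[0.004,0.015,0,-0.1,0.8,-0.3,-0.1],[0,0,0.04,0,0,0,-0.1],[0,0,0.01,0,0,0,-0.1]]])

```text
time: 3.3
eef_pos: [0.499, -0.3051, 0.1565]
tcp_rot: [0.092, 0.996, -0.001, 0.001]
contact_force: [-0.8, 0.2, -1.1]
opening: 0.545
```

```bash
python3 - <<'E'
from h import *
go(.5,-.306,.073,79.8)
a=ctrl.read_camera("side")[175:295,210:350];b=ctrl.read_camera("top")[180:260,360:450]
a=cv2.resize(a,None,fx=4,fy=4,interpolation=cv2.INTER_CUBIC);b=cv2.resize(b,(240*9//4-300+0,480)) if 0 else cv2.resize(b,(240,213))
cv2.imwrite("pics/s2.png",a[:,:,::-1])
E
```

```text
t 3.3 p [ 0.499  -0.3051  0.1565] F [-0.8087  0.1925 -1.0987] open 0.5445452642110121 q6 -2.108963426450108
shift [-0.9676 -0.5914 83.4947] turn [-0.1117  0.113  -0.3019]
```

View pics/s2.png

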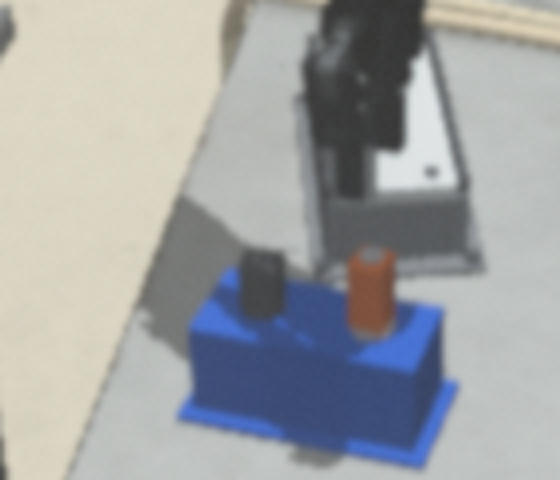

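The side crop shows the fingertips at (350,195) and (388,150), straddling the drift cap at (372,252), so I'll descend and grip.

Request:
apply_moves(moves=[[[0,0,0.04,0,0,-0.3,-0.1],[0,0,0.03,0,0,0,-0.1],[0,0,0.01,0,0,0,-0.1],[0,0,0,0,0,0,0.6],[0,0,0,0,0,0,1],[0,0,0,0,0,0,1],[0,0,0,0,0,0,1]]], force=80)

```text
time: 4.1
eef_pos: [0.5084, -0.3089, 0.092]
tcp_rot: [0.087, 0.996, -0.009, 0.011]
contact_force: [-2.1, 0.2, -2.2]
opening: 0.233
```

```bash
python3 -c "
from h import *
go(.4994,-.306,.073,79.8)"
```

```text
t 4.1 p [ 0.5084 -0.3089  0.092 ] F [-2.0927  0.2274 -2.1925] open 0.2330527177016137 q6 -2.1108462663963143
shift [ 9.7931  1.5813 18.7181] turn [-0.8687  1.3037  0.1774]
```

```bash
python3 - <<'E'
from h import *
a=ctrl.read_camera("side")[175:295,210:350]
go(.4994,-.306,.073,79.8)
s,_=st();print(s["qpos"],s["dq"],s["wrist_torque"])
a=cv2.resize(a,None,fx=4,fy=4,interpolation=cv2.INTER_CUBIC)
cv2.imwrite("pics/s3.png",a[:,:,::-1])
E
```

```text
t 4.15 p [ 0.5084 -0.3089  0.092 ] F [-0.9456  0.3821  0.8596] open 0.2318399177431445 q6 -2.1108588349299975
shift [ 9.8334  1.6135 18.7648] turn [-0.8695  1.3119  0.1733]
[-0.7159  0.2509  1.894  -0.0015  0.9692 -2.1109] [-0.002   0.0056  0.003   0.0022 -0.006  -0.001 ] [-0.0063  0.3293 -0.0468]
```

View pics/s3.png

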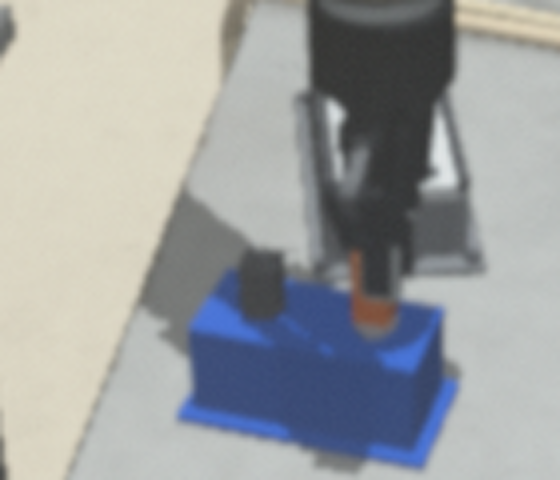

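The gripper moved about 9 mm in +x and stopped 18 mm high because the fast descent was clipped. I'll reopen, re-centre and descend more slowly.

Request:
apply_moves(moves=[[[0,0,0,0,0,0,-0.1],[0,0,0,0,0,0,-0.1],[0.0049,0.0008,0,-0.4,0.6,0,-0.1],[0.0049,0.0008,0,-0.4,0.6,0,-0.1],[0,0,0.008,0,0,0,-0.1],[0,0,0.008,0,0,0,-0.1]]])

```text
time: 4.75
eef_pos: [0.5011, -0.3075, 0.0794]
tcp_rot: [0.088, 0.996, -0.002, 0.004]
contact_force: [-0.5, -0.4, 0.0]
opening: 0.548
```

```bash
python3 -c "
from h import *
go(.4994,-.306,.073,79.8)"
```

```text
t 4.75 p [ 0.5011 -0.3075  0.0794] F [-0.5239 -0.3862  0.0303] open 0.5480213087181776 q6 -2.1192206312320523
shift [1.9717 1.1802 6.369 ] turn [-0.2301  0.5188  0.1241]
```

Request:
apply_moves(moves=[[[0.001,0.001,0.004,-0.2,0.5,0,-0.1],[0.0005,0,0.003,0,0,0,-0.1],[0,0,0,0,0,0,1],[0,0,0,0,0,0,1],[0,0,0,0,0,0,1],[0,0,0,0,0,0,1]]])

```text
time: 5.35
eef_pos: [0.4982, -0.308, 0.0697]
tcp_rot: [0.087, 0.996, -0.002, -0.002]
contact_force: [0.3, -0.0, -0.9]
opening: 0.252
```

```bash
python3 -c "
from h import *
go(.4994,-.306,.073,79.8)"
```

```text
t 5.35 p [ 0.4982 -0.308   0.0697] F [ 0.3335 -0.0258 -0.8898] open 0.251780862879823 q6 -2.1169398182025847
shift [-0.8545  2.1633 -3.3313] turn [-0.2378 -0.23    0.2122]
```

Request:
apply_moves(moves=[[[0,0,-0.01,0,0,0,1],[0,0,-0.02,0,0,0,1],[0,0,-0.02,0,0,0,1],[0,0,-0.02,0,0,0,1],[0,0,-0.01,0,0,0,1],[0,0,0,0,0,-7,1],[0,0,0,0,0,-7,1],[0,0,0,0,0,-7,1]]])

```text
time: 6.15
eef_pos: [0.4987, -0.3057, 0.1549]
tcp_rot: [-0.103, 0.995, -0.001, -0.002]
contact_force: [1.0, -0.3, -0.8]
opening: 0.247
```

```bash
python3 -c "
from h import *
go(.4778,-.0725,.15,102.2)"
```

```text
t 6.15 p [ 0.4987 -0.3057  0.1549] F [ 0.9692 -0.2685 -0.7509] open 0.24719159768758592 q6 -2.497057893503111
shift [-27.3584 232.5345   4.6651] turn [-0.0368 -0.237  -0.3733]
```

Request:
apply_moves(moves=[[[-0.0046,0.038,0,0,0,0,1],[-0.0046,0.038,0,0,0,0,1],[-0.0046,0.038,0,0,0,0,1],[-0.0046,0.038,0,0,0,0,1],[-0.0046,0.038,0,0,0,0,1],[-0.004,0.038,0,0,0,0,1],[0,0,0,0,0,0,1]]])

```text
time: 6.85
eef_pos: [0.4762, -0.0689, 0.1548]
tcp_rot: [-0.102, 0.995, 0.001, -0.002]
contact_force: [0.4, -0.3, -1.2]
opening: 0.247
```

```bash
python3 - <<'E'
from h import *
go(.4778,-.0725,.125,102.2)
a=ctrl.read_camera("side");b=ctrl.read_camera("top")
a=cv2.resize(a[150:250,255:355],None,fx=5,fy=5,interpolation=cv2.INTER_CUBIC)
h=cv2.cvtColor(b,cv2.COLOR_RGB2HSV)
cv2.imwrite("pics/s4.png",a[:,:,::-1])
for z in(.062,.108,.11,.112):print(proj("side",(.4778,-.0725,z)))
E
```

```text
t 6.85 p [ 0.4762 -0.0689  0.1548] F [ 0.4356 -0.3071 -1.2023] open 0.24674432427980542 q6 -2.130426620193781
shift [-0.9065 -3.93   29.8412] turn [ 0.0801 -0.1725 -0.4429]
[305.8764 202.1351]
[305.7987 186.9048]
[305.7953 186.2292]
[305.7918 185.5524]
```

View pics/s4.png

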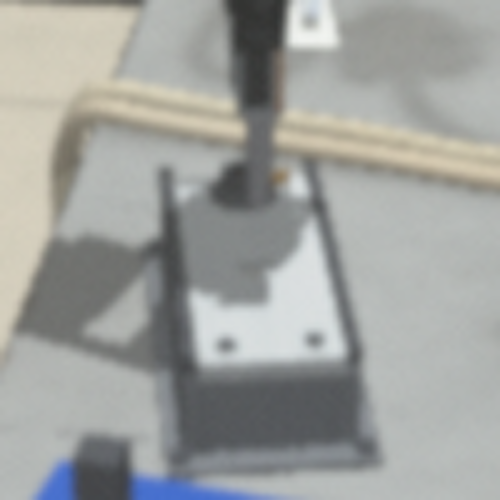

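The drift hangs clear above the plate, with its tip at about (259,205) and collar at about (262,115) in the crop. I'll compare that with the predicted axis.

```bash
python3 - <<'E'
from h import *
for z in(.0951,.12,.1471):print((proj("side",(.4762,-.0689,z))-[255,150])*5+2)
print((proj("side",(.4778,-.0725,.062))-[255,150])*5+2)
b=cv2.imread("pics/s4.png").astype(float)
for r in(130,150,165):
    print(r,b[r,225:295:3].mean(1).astype(int))
E
```

```text
[253.9038 204.6675]
[253.6668 162.7363]
[253.4033 116.0853]
[256.3821 262.6756]
130 [194 195 195 196 194 188 169 147 122 109 103 103 105 105 108 119 138 155
 169 174 176 175 173 171]
150 [157 157 154 148 141 133 122 114 106 103 102 103 104 104 105 110 118 124
 132 137 140 142 144 146]
165 [133 118 108  97  91  88  88  90  94  98 101 103 104 105 109 118 131 142
 152 156 157 159 164 163]
```

Request:
apply_moves(moves=[[[0.0016,-0.0033,0,0,0,-0.4,1],[0,0,0.009,0,0,0,1],[0,0,0.009,0,0,0,1],[0,0,0.008,0,0,0,1],[0,0,0,0,0,0,1]]])

```text
time: 7.45
eef_pos: [0.4767, -0.08, 0.127]
tcp_rot: [-0.102, 0.995, -0.001, -0.001]
contact_force: [-0.4, 0.0, -1.3]
opening: 0.25
```

```bash
python3 -c "
from h import *
go(.4753,-.0725,.115,102.2)"
```

```text
t 7.45 p [ 0.4767 -0.08    0.127 ] F [-0.359   0.0388 -1.2506] open 0.24995810760760465 q6 -2.1491346146774597
shift [-0.186   7.6945 12.0214] turn [-0.1075 -0.128  -0.4657]
```

Request:
apply_moves(moves=[[[0,0.0077,0,0,0,-0.4,1],[0,0,0,0,0,0,1],[0,0,0,0,0,0,1]]])

```text
time: 7.75
eef_pos: [0.4747, -0.0722, 0.1262]
tcp_rot: [-0.106, 0.994, -0.001, -0.002]
contact_force: [-0.0, 0.8, -1.4]
opening: 0.249
```

```bash
python3 -c "
from h import *
go(.4753,-.0725,.115,102.2)"
```

```text
t 7.75 p [ 0.4747 -0.0722  0.1262] F [-0.028   0.8075 -1.3968] open 0.24883600306253248 q6 -2.14191128768014
shift [-0.5252 -0.4147 11.242 ] turn [-0.0482 -0.204  -0.0844]
```

Request:
apply_moves(moves=[[[-0.0005,0,0.003,0,0,0,1],[0,0,0.003,0,0,0,1],[0,0,0.003,0,0,0,1],[0,0,0,0,0,0,1]]])

```text
time: 8.15
eef_pos: [0.4771, -0.0724, 0.1214]
tcp_rot: [-0.106, 0.994, -0.001, -0.0]
contact_force: [0.2, -0.3, -1.2]
opening: 0.248
```

```bash
python3 -c "
from h import *
go(.4753,-.0725,.1117,102.2);print(st()[0]['wrist_torque'])"
```

```text
t 8.15 p [ 0.4771 -0.0724  0.1214] F [ 0.2054 -0.2508 -1.1884] open 0.2484926625131804 q6 -2.141408399027053
shift [1.7971 0.2663 9.6891] turn [-0.1518 -0.0707 -0.0108]
[-0.036  -0.0014  0.0019]
```

Request:
apply_moves(moves=[[[0.0018,0,0.001,0,0,0,1],[0.0005,0,0.004,0,0,0,1],[0.0005,0,0.004,0,0,0,1],[0,0,0.001,0,0,0,1]]])

```text
time: 8.55
eef_pos: [0.4751, -0.0739, 0.1117]
tcp_rot: [-0.106, 0.994, -0.003, 0.001]
contact_force: [-0.5, -0.1, -2.4]
opening: 0.248
```

```bash
python3 -c "
from h import *
go(.4753,-.0725,.1117,102.2);print(st()[0]['wrist_torque'])"
```

```text
t 8.55 p [ 0.4751 -0.0739  0.1117] F [-0.4877 -0.1147 -2.374 ] open 0.24828258079059223 q6 -2.14486975518511
shift [-0.5162  1.3336  0.0227] turn [-0.3201  0.0497  0.015 ]
[-0.0645 -0.0237  0.0405]
```

Request:
apply_moves(moves=[[[0,0.001,0.0015,0,0,0,1],[0,0.003,0.001,0,0,0,1],[0,0.003,0.001,0,0,0,1],[0,0.003,0.001,0,0,0,1]]])

```text
time: 8.95
eef_pos: [0.4752, -0.0723, 0.1114]
tcp_rot: [-0.11, 0.994, -0.014, 0.001]
contact_force: [-2.5, -7.1, 4.2]
opening: 0.248
```

```bash
python3 -c "
from h import *
go(.4753,-.0725,.1117,102.2);print(st()[0]['wrist_torque'])"
```

```text
t 8.95 p [ 0.4752 -0.0723  0.1114] F [-2.4568 -7.1291  4.1553] open 0.24826959120198216 q6 -2.1257889053437724
shift [-0.0466 -0.2356 -0.2567] turn [-1.5654 -0.0583  0.4169]
[-1.5592  0.5096 -0.0599]
```

Request:
apply_moves(moves=[[[0,0.004,0,-1.5,0,0.4,1],[0,0.004,0,-0.5,0,0,1],[0,0.004,0,-0.5,0,0,1]]])

```text
time: 9.25
eef_pos: [0.4739, -0.0672, 0.1115]
tcp_rot: [-0.109, 0.994, -0.001, -0.0]
contact_force: [0.8, -6.4, -1.2]
opening: 0.242
```

```bash
python3 -c "
from h import *
go(.4753,-.0725,.1117,102.2);print(st()[0]['wrist_torque'])"
```

```text
t 9.25 p [ 0.4739 -0.0672  0.1115] F [ 0.7854 -6.4258 -1.1532] open 0.24230747072862985 q6 -2.14022802732983
shift [-0.2584 -5.4543 -0.1814] turn [-0.0788 -0.0486  0.2884]
[-1.5095 -0.0227  0.01  ]
```

Request:
apply_moves(moves=[[[0,0.0035,0.001,0,0,0.2,1],[0,0.0035,0.001,-0.5,0,0,1],[0,0.0035,0.001,-0.5,0,0,1]]])

```text
time: 9.55
eef_pos: [0.4738, -0.0656, 0.1115]
tcp_rot: [-0.11, 0.994, -0.003, -0.0]
contact_force: [-1.9, -7.4, 3.6]
opening: 0.246
```

```bash
python3 -c "
from h import *
go(.4753,-.0725,.1117,102.2);print(st()[0]['wrist_torque'])"
```

```text
t 9.55 p [ 0.4738 -0.0656  0.1115] F [-1.9201 -7.4029  3.6096] open 0.24560545070664022 q6 -2.134347876266259
shift [ 0.0576 -7.0504 -0.1865] turn [-0.3919 -0.0957  0.4731]
[-1.8453  0.4515 -0.0415]
```

Request:
apply_moves(moves=[[[0,0.005,0.0006,-0.4,0,0.4,1],[0,0.005,0.0006,-0.4,0,0,1],[0,0.005,0.0006,-0.4,0,0,1]]])

```text
time: 9.85
eef_pos: [0.4722, -0.0587, 0.1114]
tcp_rot: [-0.109, 0.994, -0.003, -0.001]
contact_force: [-1.6, -5.8, 2.0]
opening: 0.248
```

```bash
python3 -c "
from h import *
go(.4753,-.0725,.1117,102.2);print(st()[0]['wrist_torque'])"
```

```text
t 9.85 p [ 0.4722 -0.0587  0.1114] F [-1.6468 -5.8049  2.049 ] open 0.24758028472696272 q6 -2.119938559697775
shift [ -0.0373 -14.1456  -0.2114] turn [-0.3321 -0.1433  0.3519]
[-1.5024  0.2413 -0.0012]
```

Request:
apply_moves(moves=[[[0,0.004,0.0008,-0.4,0,0.3,1],[0,0.004,0.0008,-0.4,0,0,1],[0,0.004,0.0008,-0.4,0,0,1]]])

```text
time: 10.15
eef_pos: [0.4713, -0.054, 0.1114]
tcp_rot: [-0.109, 0.994, -0.002, -0.001]
contact_force: [-2.3, -6.9, 2.9]
opening: 0.245
```

```bash
python3 -c "
from h import *
go(.4753,-.0725,.1117,102.2);print(st()[0]['wrist_torque'])"
```

```text
t 10.15 p [ 0.4713 -0.054   0.1114] F [-2.3196 -6.9174  2.9151] open 0.24452161722753962 q6 -2.112814997739821
shift [  0.1059 -18.9484  -0.2814] turn [-0.203  -0.1936  0.3593]
[-1.5393  0.332  -0.1136]
```

Request:
apply_moves(moves=[[[0,0.004,0.0008,-0.4,0,0.3,1],[0,0.004,0.0008,-0.4,0,0,1],[0,0.004,0.0008,-0.4,0,0,1]]])

```text
time: 10.45
eef_pos: [0.4704, -0.0496, 0.1114]
tcp_rot: [-0.11, 0.994, -0.001, -0.002]
contact_force: [-1.3, -7.2, 3.1]
opening: 0.247
```

```bash
python3 -c "
from h import *
go(.4753,-.0725,.1117,102.2);print(st()[0]['wrist_torque'])"
```

```text
t 10.45 p [ 0.4704 -0.0496  0.1114] F [-1.3179 -7.1611  3.0777] open 0.2474082449776631 q6 -2.1057177438023555
shift [  0.2154 -23.3664  -0.2321] turn [-0.1264 -0.2596  0.3888]
[-1.823   0.3224 -0.0118]
```

Request:
apply_moves(moves=[[[0,0.004,0.0008,-0.4,-0.2,0.3,1],[0,0.004,0.0008,-0.4,0,0,1]]])

```text
time: 10.65
eef_pos: [0.4698, -0.0475, 0.1115]
tcp_rot: [-0.109, 0.994, -0.002, -0.001]
contact_force: [-0.7, -8.5, 2.3]
opening: 0.246
```

```bash
python3 -c "
from h import *
go(.4753,-.0725,.1117,102.2);print(st()[0]['wrist_torque'])"
```

```text
t 10.65 p [ 0.4698 -0.0475  0.1115] F [-0.6757 -8.4529  2.2541] open 0.24632771401486395 q6 -2.1012821627862963
shift [  0.0963 -25.5604  -0.1578] turn [-0.1995 -0.1287  0.3581]
[-1.9137  0.239  -0.0091]
```

```bash
python3 - <<'E'
from h import *
a=ctrl.read_camera("side");go(.4753,-.0725,.1117,102.2)
a=cv2.resize(a[150:250,255:355],None,fx=5,fy=5,interpolation=cv2.INTER_CUBIC)
cv2.imwrite("pics/s5.png",a[:,:,::-1])
E
```

```text
t 10.7 p [ 0.4698 -0.0474  0.1114] F [-1.0568 -8.4615  2.4037] open 0.2428913296583032 q6 -2.1012746814134817
shift [  0.087  -25.7478  -0.2021] turn [-0.1837 -0.1325  0.3632]
```

View pics/s5.png

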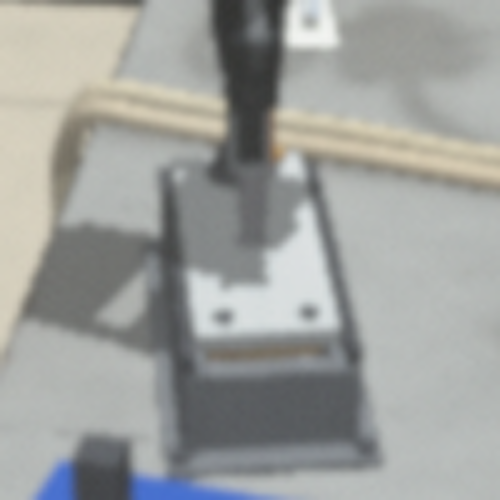

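The plate has slid: its screws are now at (223,316) and (308,313), against (227,344) and (315,340) before. The drift stands in the plate hole at (255,247).

```bash
python3 - <<'E'
from h import *
f=lambda x,y:cast("side",((x-2)/5+255,(y-2)/5+150),.062)[:2]
a=(f(227,344)+f(315,340))/2;b=(f(223,316)+f(308,313))/2
print(a,b,b-a,np.linalg.norm(b-a))
g=cv2.imread("pics/s5.png").astype(float)
for r in(205,220,235):print(r,g[r,220:295:3].mean(1).astype(int))
print(f(255,247))
hole=np.array([.4778,-.0725])+(b-a);print("hole now",hole,(proj("side",(*hole,.062))-[255,150])*5+2)
E
```

```text
[ 0.4945 -0.1491] [ 0.4887 -0.1235] [-0.0058  0.0256] 0.026225020824018258
205 [135 135 135 134 131 126 117 111 106 106 105 105 104 104 107 114 123 128
 133 135 135 135 135 136 141]
220 [136 136 135 135 134 130 123 115 108 105 105 106 106 106 109 118 127 132
 134 135 135 136 136 142 155]
235 [136 136 136 133 130 126 120 113 107 105 105 104 103 104 109 117 126 131
 134 135 137 143 152 167 181]
[ 0.4751 -0.0562]
hole now [ 0.472  -0.0469] [251.4239 238.0694]
```

Request:
apply_moves(moves=[[[0.0015,-0.001,0.0008,0,0,0.3,1],[0.0015,-0.001,0.0012,0,0,0,1],[0.001,-0.001,0.0015,0,0,0,1]]])

```text
time: 11.0
eef_pos: [0.4692, -0.0494, 0.1111]
tcp_rot: [-0.105, 0.995, 0.001, 0.003]
contact_force: [-1.9, 4.5, 10.2]
opening: 0.249
```

```bash
python3 -c "
from h import *
go(.4753,-.0725,.1117,102.2);print(st()[0]['wrist_torque'])"
```

```text
t 11.0 p [ 0.4692 -0.0494  0.1111] F [-1.8599  4.5234 10.2225] open 0.2493630350423056 q6 -2.106362872567924
shift [ -1.1397 -23.8104  -0.6056] turn [ 0.1311  0.3098 -0.1952]
[0.9949 0.4354 0.0428]
```

Request:
apply_moves(moves=[[[0,-0.0015,0,0,0,0,1],[0,-0.0015,0.0003,0,0,0,1],[0,-0.0015,0.0003,0,0,0,1]]])

```text
time: 11.3
eef_pos: [0.4701, -0.0516, 0.111]
tcp_rot: [-0.104, 0.995, 0.005, 0.003]
contact_force: [-1.0, 3.5, 6.5]
opening: 0.244
```

```bash
python3 -c "
from h import *
go(.4753,-.0725,.1117,102.2);print(st()[0]['wrist_torque'])"
```

```text
t 11.3 p [ 0.4701 -0.0516  0.111 ] F [-0.9648  3.4551  6.5348] open 0.2440915632153949 q6 -2.1154722386261553
shift [ -0.8113 -21.5075  -0.9019] turn [ 0.4869  0.3524 -0.28  ]
[0.8355 0.2396 0.0135]
```

Request:
apply_moves(moves=[[[0.0003,0.002,0.0004,0.3,0.3,0,1],[0.0003,0.002,0.0006,0,0,0,1],[0.0003,0.003,0.0008,-0.2,0,0,1]]])

```text
time: 11.6
eef_pos: [0.4702, -0.0487, 0.1112]
tcp_rot: [-0.105, 0.994, -0.002, 0.002]
contact_force: [-1.2, -4.5, 6.1]
opening: 0.244
```

```bash
python3 -c "
from h import *
go(.4753,-.0725,.1117,102.2);print(st()[0]['wrist_torque'])"
```

```text
t 11.6 p [ 0.4702 -0.0487  0.1112] F [-1.1513 -4.5077  6.094 ] open 0.243963882918188 q6 -2.0972202085385874
shift [  0.0076 -24.3356  -0.3223] turn [-0.3108  0.2508 -0.1092]
[-0.8405  0.1038 -0.0706]
```

Request:
apply_moves(moves=[[[0.001,0.0035,0.0004,-0.4,0.2,0,1],[0.001,0.004,0.0006,-0.4,0,0,1],[0.0005,0.004,0.0008,-0.4,0,0,1]]])

```text
time: 11.9
eef_pos: [0.4693, -0.0467, 0.1114]
tcp_rot: [-0.109, 0.994, -0.005, 0.004]
contact_force: [-0.9, -12.4, 3.1]
opening: 0.243
```

```bash
python3 -c "
from h import *
go(.4753,-.0725,.1117,102.2);print(st()[0]['wrist_torque'])"
```

```text
t 11.9 p [ 0.4693 -0.0467  0.1114] F [ -0.8969 -12.4279   3.1278] open 0.24262397957038925 q6 -2.0965934652206286
shift [ -0.2575 -26.4658   0.056 ] turn [-0.6654  0.3922  0.3333]
[-2.5178  0.013  -0.0321]
```

Request:
apply_moves(moves=[[[0,-0.002,-0.0015,0,0.4,0.3,1],[0.001,-0.001,0,0,0,0,1],[0.0015,0,0,0,0,0,1],[0.0015,0,0,0,0,0,1]]])

```text
time: 12.3
eef_pos: [0.4668, -0.0501, 0.1115]
tcp_rot: [-0.105, 0.994, -0.005, 0.003]
contact_force: [5.5, 1.6, -2.6]
opening: 0.25
```

```bash
cat >> h.py <<'E'
def r():
    go(.4753,-.0725,.1117,102.2);F=st()[0]["contact_force"]
    print("foot F x,y",F@[.977,.211,0],F@[-.211,.977,0],F[2])
E
python3 -c "
from h import *
r()"
```

```text
t 12.3 p [ 0.4668 -0.0501  0.1115] F [ 5.4618  1.5775 -2.6403] open 0.2498838332284484 q6 -2.0974391216261727
shift [ -3.6215 -23.6656   0.0498] turn [-0.6088  0.2552 -0.098 ]
foot F x,y 5.669067163966263 0.38875218092232205 -2.6403150930834887
```

Request:
apply_moves(moves=[[[-0.0018,0,0,-0.5,0.3,0,1],[0,0,0.001,0,0,0,1],[0,0,0.001,0,0,0,1]]])

```text
time: 12.6
eef_pos: [0.4682, -0.0497, 0.1112]
tcp_rot: [-0.106, 0.994, -0.001, -0.002]
contact_force: [-1.5, 0.1, 7.3]
opening: 0.247
```

```bash
sed -i 's/go(.4753,-.0725,.1117,102.2);F/go(.4735,-.0729,.1117,102.2);F/' h.py
python3 -c "
from h import *
r()"
```

```text
t 12.6 p [ 0.4682 -0.0497  0.1112] F [-1.5096  0.059   7.2859] open 0.2469015972925908 q6 -2.101695440656263
shift [ -0.3166 -23.809   -0.4451] turn [-0.034  -0.2651 -0.0246]
foot F x,y -1.4624242310135964 0.3761541462833759 7.285883781144875
```

Request:
apply_moves(moves=[[[0,-0.003,0,0.2,0,0,1],[0,-0.003,0.0003,0.3,0,0,1],[0,-0.004,0.0005,0.4,0,0,1]]])

```text
time: 12.9
eef_pos: [0.4691, -0.0538, 0.1106]
tcp_rot: [-0.104, 0.995, -0.0, -0.003]
contact_force: [1.9, 6.5, 2.5]
opening: 0.249
```

```bash
python3 -c "
from h import *
r()"
```

```text
t 12.9 p [ 0.4691 -0.0538  0.1106] F [1.8521 6.4684 2.4591] open 0.24922028478632383 q6 -2.104963082818923
shift [ -0.3114 -19.6313  -1.1235] turn [ 0.0304 -0.3339 -0.2996]
foot F x,y 3.1743173261408346 5.928817751353804 2.4591085810232105
```

Request:
apply_moves(moves=[[[0,0.0005,0.002,0,-0.3,0,1],[0,0.0005,0.002,0,0,0,1]]])

```text
time: 13.1
eef_pos: [0.4688, -0.0531, 0.106]
tcp_rot: [-0.104, 0.995, -0.001, -0.0]
contact_force: [1.8, -2.4, 0.5]
opening: 0.25
```

```bash
python3 -c "
from h import *
r()"
```

```text
t 13.1 p [ 0.4688 -0.0531  0.106 ] F [ 1.7754 -2.4411  0.5013] open 0.24975336430623676 q6 -2.1064022262280293
shift [ -0.4468 -20.3748  -5.6395] turn [-0.0669 -0.0535 -0.2177]
foot F x,y 1.2195002849859045 -2.7595566931285247 0.5012635587695765
```

Request:
apply_moves(moves=[[[0,0,0.003,0,0,-0.2,1],[0,0,0.003,0,0,0,1],[0,0,0.003,0,0,0,1]]])

```text
time: 13.4
eef_pos: [0.4696, -0.0533, 0.097]
tcp_rot: [-0.106, 0.994, -0.001, 0.0]
contact_force: [1.4, 1.0, 5.2]
opening: 0.247
```

```bash
python3 -c "
from h import *
r()"
```

```text
t 13.4 p [ 0.4696 -0.0533  0.097 ] F [1.3531 1.0159 5.2164] open 0.24709640046259135 q6 -2.110168183359361
shift [  0.2827 -20.0553 -14.7002] turn [-0.0734  0.044  -0.0453]
foot F x,y 1.5363534193929873 0.7069880286167212 5.216417503405167
```

Request:
apply_moves(moves=[[[0,0,0.003,0,0,0,1],[0.0002,0,0.003,0,0,0,1],[0.0002,0,0.003,0,0,0,1]]])

```text
time: 13.7
eef_pos: [0.4699, -0.0536, 0.0895]
tcp_rot: [-0.106, 0.994, -0.001, 0.0]
contact_force: [0.0, 0.5, 6.5]
opening: 0.25
```

```bash
python3 -c "
from h import *
r()"
```

```text
t 13.7 p [ 0.4699 -0.0536  0.0895] F [0.0013 0.4727 6.4805] open 0.2496654725062316 q6 -2.110637215942105
shift [  0.5203 -19.6551 -22.2155] turn [-0.0707  0.0131 -0.0297]
foot F x,y 0.10105188266990674 0.4615368684545264 6.480504960023676
```

Request:
apply_moves(moves=[[[0,0,0.003,0,0,0,1],[0,0,0.003,0,0,0,1],[0,0,0.003,0,0,0,1]]])

```text
time: 14.0
eef_pos: [0.4701, -0.054, 0.0819]
tcp_rot: [-0.106, 0.994, -0.001, -0.001]
contact_force: [-0.6, 1.0, 6.3]
opening: 0.243
```

```bash
python3 -c "
from h import *
r()"
```

```text
t 14.0 p [ 0.4701 -0.054   0.0819] F [-0.6337  1.03    6.2658] open 0.2432597882609881 q6 -2.1106733985491144
shift [  0.6809 -19.2007 -29.7597] turn [-0.0853 -0.1024  0.0198]
foot F x,y -0.4017662421723042 1.1400064263336862 6.265820163167868
```

Request:
apply_moves(moves=[[[0,0,0.003,0,0,0,1],[0,0,0.003,0,0,0,1],[0,0,0.003,0,0,0,1],[0,0,0.002,0,0,0,1]]])

```text
time: 14.4
eef_pos: [0.4701, -0.0545, 0.0724]
tcp_rot: [-0.107, 0.994, -0.001, -0.002]
contact_force: [-0.1, 1.1, 4.6]
opening: 0.247
```

```bash
python3 -c "
from h import *
r()"
```

```text
t 14.4 p [ 0.4701 -0.0545  0.0724] F [-0.0921  1.0572  4.5504] open 0.24698298029936785 q6 -2.1106196191450097
shift [  0.7919 -18.7108 -39.3182] turn [-0.076  -0.2537  0.0567]
foot F x,y 0.13309838163449095 1.0522758960244067 4.550438734435042
```

Request:
apply_moves(moves=[[[0,0,0.002,0,0,0,1],[0,0,0.002,0,0,0,1],[0,0,0.001,0,0,0,1],[0,0,0.001,0,0,0,1]]])

```text
time: 14.8
eef_pos: [0.4702, -0.0547, 0.0695]
tcp_rot: [-0.107, 0.994, -0.0, -0.004]
contact_force: [-2.1, 0.4, 8.9]
opening: 0.247
```

```bash
python3 -c "
from h import *
r()"
```

```text
t 14.8 p [ 0.4702 -0.0547  0.0695] F [-2.1019  0.3858  8.8655] open 0.24679004907985921 q6 -2.1107132058684823
shift [  1.0517 -18.4912 -42.2066] turn [ 0.0342 -0.4964  0.0915]
foot F x,y -1.9721448708235532 0.820439071700098 8.865547155956722
```

Request:
apply_moves(moves=[[[0,0,0.002,0,-0.5,0,1],[0,0,0.002,0,0,0,1]]])

```text
time: 15.0
eef_pos: [0.4703, -0.0548, 0.0694]
tcp_rot: [-0.107, 0.994, 0.001, -0.002]
contact_force: [-5.9, 1.8, 16.3]
opening: 0.247
```

```bash
python3 - <<'E'
from h import *
r()
a=ctrl.read_camera("side")
a=cv2.resize(a[150:250,255:355],None,fx=5,fy=5,interpolation=cv2.INTER_CUBIC)
cv2.imwrite("pics/s6.png",a[:,:,::-1])
E
```

```text
t 15.0 p [ 0.4703 -0.0548  0.0694] F [-5.8611  1.7535 16.2808] open 0.24743702488915792 q6 -2.1168303462977516
shift [  0.8907 -18.3069 -42.3351] turn [ 0.1455 -0.2365  0.1361]
foot F x,y -5.35631484431815 2.9498345674128847 16.280766392389477
```

View pics/s6.png

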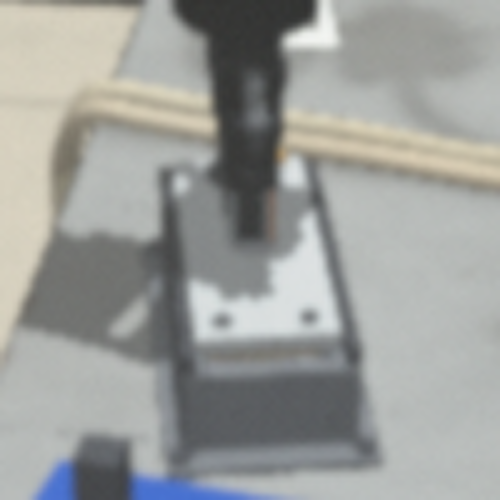

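The picture and the forces agree that the collar is on the plate: z held at 0.0694 while the force rose. Now I'll withdraw the drift.

Request:
apply_moves(moves=[[[0,0,-0.003,0,0,0,1],[0,0,-0.005,0,0,0,1],[0,0,-0.006,0,0,0,1],[0,0,-0.008,0,0,0,1],[0,0,-0.008,0,0,0,1],[0,0,-0.01,0,0,0,1],[0,0,-0.012,0,0,0,1],[0,0,-0.014,0,0,0,1],[0,0,-0.014,0,0,0,1],[0,0,-0.01,0,0,0,1],[0,0,0,0,0,0,1]]])

```text
time: 16.15
eef_pos: [0.4658, -0.054, 0.1609]
tcp_rot: [-0.107, 0.994, 0.003, -0.007]
contact_force: [-0.3, 0.4, -1.0]
opening: 0.249
```

```bash
python3 -c "
from h import *
r()
go(.4982,-.3070,.15,79.8)"
```

```text
t 16.15 p [ 0.4658 -0.054   0.1609] F [-0.2829  0.407  -0.9859] open 0.24908338728957713 q6 -2.1167329715910794
shift [ -4.1974 -20.4493  49.0202] turn [ 0.3745 -0.7959  0.1363]
foot F x,y -0.19048440234904715 0.45729410520042224 -0.9859368382561057
t 16.15 p [ 0.4658 -0.054   0.1609] F [-0.2829  0.407  -0.9859] open 0.24908338728957713 q6 -2.1167329715910794
shift [  22.2283 -254.1663    9.551 ] turn [ 0.2142 -0.859  22.5359]
```

Request:
apply_moves(moves=[[[0,0,0,0.1,-0.4,7.5,1],[0,0,0,0.1,-0.4,7.5,1],[0,0,0,0,0,7.5,1],[-0.0115,-0.0366,0,0,0,0,1],[-0.0115,-0.0366,0,0,0,0,1],[-0.0115,-0.0366,0,0,0,0,1],[-0.0115,-0.0366,0,0,0,0,1],[-0.0115,-0.0366,0,0,0,0,1],[-0.0115,-0.0366,0,0,0,0,1],[-0.003,-0.012,0,0,0,0,1],[0,0,0,0,0,0,1],[0,0,0,0,0,0,1]]])

```text
time: 17.35
eef_pos: [0.4842, -0.2983, 0.1522]
tcp_rot: [0.095, 0.995, 0.006, -0.013]
contact_force: [0.1, 0.8, -0.8]
opening: 0.247
```

```bash
python3 -c "
from h import *
go(.4980,-.3070,.15,79.8)"
```

```text
t 17.35 p [ 0.4842 -0.2983  0.1522] F [ 0.0855  0.7998 -0.8338] open 0.24710578667733976 q6 -2.1059181180966995
shift [-15.277   -5.904    1.7708] turn [ 0.5389 -1.5138 -0.7005]
```

Request:
apply_moves(moves=[[[-0.0075,-0.003,0,0.3,-0.8,-0.7,1],[-0.0075,-0.003,0,0.2,-0.7,0,1],[0,0,0,0,0,0,1],[0,0,0,0,0,0,1]]])

```text
time: 17.75
eef_pos: [0.4989, -0.3027, 0.1513]
tcp_rot: [0.086, 0.996, 0.001, 0.0]
contact_force: [0.7, -0.5, -1.3]
opening: 0.25
```

```bash
python3 - <<'E'
from h import *
go(.4980,-.3070,.125,79.8)
a=ctrl.read_camera("side")
a=cv2.resize(a[180:290,250:350],None,fx=5,fy=5,interpolation=cv2.INTER_CUBIC)
cv2.imwrite("pics/s7.png",a[:,:,::-1])
print((proj("side",(.5012,-.3065,.062))-[250,180])*5+2)
E
```

```text
t 17.75 p [ 0.4989 -0.3027  0.1513] F [ 0.6584 -0.4634 -1.3161] open 0.24976994103559721 q6 -2.119575052419722
shift [ 0.146  -4.4267 26.3314] turn [ 0.1225 -0.0028  0.3403]
[269.9378 383.2738]
```

View pics/s7.png

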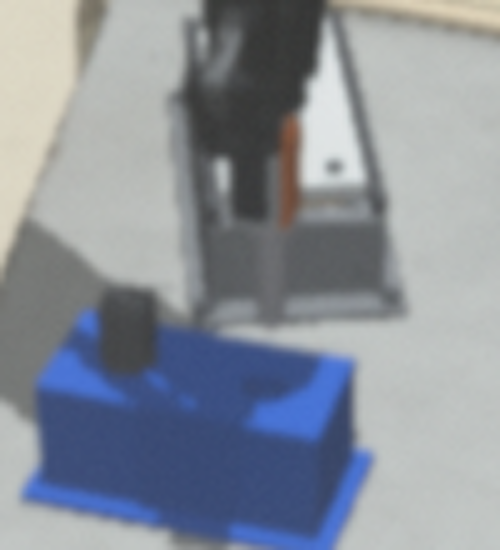

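The drift hangs over the block with its tip at (271,320), above its socket at (270,383). I'll shift 4 mm in y and lower it.

Request:
apply_moves(moves=[[[0,-0.0044,0,0,0,0.3,1],[0,0,0.008,0,0,0,1],[0,0,0.008,0,0,0,1],[0,0,0.006,0,0,0,1],[0,0,0,0,0,0,1]]])

```text
time: 18.3
eef_pos: [0.4977, -0.3068, 0.1271]
tcp_rot: [0.089, 0.996, 0.001, -0.0]
contact_force: [-0.0, 0.6, -0.9]
opening: 0.246
```

```bash
python3 -c "
from h import *
go(.4982,-.3070,.115,79.8)"
```

```text
t 18.3 p [ 0.4977 -0.3068  0.1271] F [-0.0163  0.5875 -0.9226] open 0.24614164542574204 q6 -2.1209076906001694
shift [-0.5107 -0.1695 12.1448] turn [ 0.1442 -0.0401  0.0326]
```

Request:
apply_moves(moves=[[[0,0,0.006,0,0,0,1],[0,0,0.006,0,0,0,1],[0,0,0.006,0,0,0,1],[0,0,0,0,0,0,1]]])

```text
time: 18.7
eef_pos: [0.4974, -0.3066, 0.1069]
tcp_rot: [0.089, 0.996, 0.002, -0.001]
contact_force: [-0.1, 0.3, -1.0]
opening: 0.248
```

```bash
python3 -c "
from h import *
go(.4982,-.3070,.0694,79.8)"
```

```text
t 18.7 p [ 0.4974 -0.3066  0.1069] F [-0.1078  0.2806 -0.9682] open 0.24794528069291508 q6 -2.120925277094947
shift [-0.9404 -0.4166 37.4777] turn [ 0.1806 -0.0992  0.0227]
```

Tip is in the socket without contact, so I'll continue.

Request:
apply_moves(moves=[[[-0.0005,0,0.006,0,0,0,1],[0,0,0.006,0,0,0,1],[0,0,0.006,0,0,0,1],[0,0,0.006,0,0,0,1],[0,0,0.004,0,0,0,1],[0,0,0.002,0,0,0,1]]])

```text
time: 19.3
eef_pos: [0.498, -0.3075, 0.075]
tcp_rot: [0.089, 0.996, 0.001, -0.001]
contact_force: [0.2, -0.4, -1.5]
opening: 0.246
```

```bash
python3 -c "
from h import *
go(.4982,-.3070,.0694,79.8)"
```

```text
t 19.3 p [ 0.498  -0.3075  0.075 ] F [ 0.1664 -0.3585 -1.5105] open 0.24582534812618734 q6 -2.1204115462045885
shift [-0.1335  0.5154  5.6144] turn [ 0.0728 -0.071   0.0408]
```

Request:
apply_moves(moves=[[[0,0,0.002,0,0,0,1],[0,0,0.002,0,0,0,1],[0,0,0.002,0,0,0,1],[0,0,0.001,0,0,0,1]]])

```text
time: 19.7
eef_pos: [0.4982, -0.3077, 0.0695]
tcp_rot: [0.088, 0.996, 0.001, -0.001]
contact_force: [-3.4, 0.8, 4.8]
opening: 0.242
```

```bash
python3 -c "
from h import *
go(.4982,-.3070,.0694,79.8)"
```

```text
t 19.7 p [ 0.4982 -0.3077  0.0695] F [-3.3658  0.7805  4.7673] open 0.24243276062283514 q6 -2.1205902153502416
shift [0.1362 0.7331 0.1442] turn [ 0.0901 -0.126   0.0624]
```

Request:
apply_moves(moves=[[[0,0,0,0,0,0,-0.1],[0,0,0,0,0,0,-0.1],[0,0,0,0,0,0,-0.1],[0,0,-0.01,0,0,0,-0.1],[0,0,-0.02,0,0,0,-0.1],[0,0,-0.02,0,0,0,-0.1],[0,0,-0.012,0,0,0,-0.1],[0,0,0,0,0,0,-0.1],[0,0,0,0,0,0,-0.1]]])

```text
time: 20.6
eef_pos: [0.4996, -0.3079, 0.1366]
tcp_rot: [0.089, 0.996, 0.0, 0.001]
contact_force: [-0.6, -1.1, 0.3]
opening: 0.552
```

```bash
python3 - <<'E'
from h import *
go(.436,-.2955,.13,79.8)
a=ctrl.read_camera("side")
a=cv2.resize(a[180:290,250:350],None,fx=5,fy=5,interpolation=cv2.INTER_CUBIC)
cv2.imwrite("pics/s8.png",a[:,:,::-1])
E
```

```text
t 20.6 p [ 0.4996 -0.3079  0.1366] F [-0.6495 -1.1385  0.286 ] open 0.5522414444595309 q6 -2.120515884179616
shift [64.8441  0.9832  6.469 ] turn [0.0587 0.1205 0.0438]
```

View pics/s8.png

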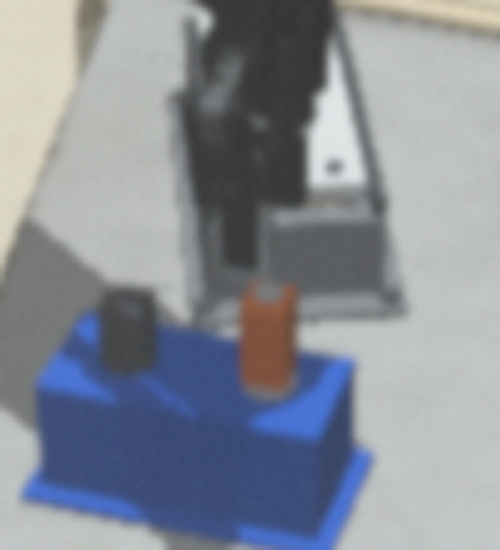

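The drift stands upright and seated in its socket, with cap and collar both at x≈270 in the crop. Next is the bolt at (129,330).

Request:
apply_moves(moves=[[[0.022,0.0004,0,0,0,0,-0.1],[0.022,0.0003,0,0,0,0,-0.1],[0.02,0.0003,0,0,0,0,-0.1],[0,0,0,0,0,0,-0.1],[0,0,0,0,0,0,-0.1]]])

```text
time: 21.15
eef_pos: [0.4337, -0.2935, 0.1315]
tcp_rot: [0.088, 0.996, 0.003, -0.002]
contact_force: [-0.2, -1.0, -0.6]
opening: 0.554
```

```bash
python3 -c "
from h import *
go(.435,-.2955,.105,79.8)"
```

```text
t 21.15 p [ 0.4337 -0.2935  0.1315] F [-0.2096 -0.988  -0.572 ] open 0.5536292664311568 q6 -2.1850436146386207
shift [-1.7706 -1.837  26.4473] turn [ 0.3148 -0.2118  0.0476]
```

Request:
apply_moves(moves=[[[-0.0015,-0.0018,0.008,0.3,-0.2,0,-0.1],[0,0,0.009,0,0,0,-0.1],[0,0,0.009,0,0,0,-0.1],[0,0,0,0,0,0,-0.1]]])

```text
time: 21.55
eef_pos: [0.4364, -0.2958, 0.102]
tcp_rot: [0.088, 0.996, 0.0, -0.0]
contact_force: [-0.9, 0.0, -0.4]
opening: 0.554
```

```bash
python3 -c "
from h import *
go(.435,-.2955,.070,79.8)"
```

```text
t 21.55 p [ 0.4364 -0.2958  0.102 ] F [-0.8614  0.0365 -0.3885] open 0.5537726161788676 q6 -2.183027100765111
shift [ 1.4486  0.0518 32.0081] turn [ 0.0393 -0.0276  0.0958]
```

Request:
apply_moves(moves=[[[0.0014,0,0.008,0,0,0,-0.1],[0,0,0.009,0,0,0,-0.1],[0,0,0.009,0,0,0,-0.1],[0,0,0.003,0,0,0,-0.1],[0,0,0,0,0,0,-0.1]]])

```text
time: 22.05
eef_pos: [0.435, -0.2953, 0.0694]
tcp_rot: [0.088, 0.996, 0.001, -0.001]
contact_force: [-0.4, -0.1, 0.2]
opening: 0.548
```

```bash
python3 -c "
from h import *
go(.435,-.2955,.070,79.8)"
```

```text
t 22.05 p [ 0.435  -0.2953  0.0694] F [-0.4077 -0.1079  0.1806] open 0.5476754662599221 q6 -2.184625773424955
shift [-0.0383 -0.2134 -0.5528] turn [ 0.0917 -0.1005  0.115 ]
```

Now I'll grip and lift; the shank is 36 mm long, so I need about 60 mm.

Request:
apply_moves(moves=[[[0,0,0,0,0,0,1],[0,0,0,0,0,0,1],[0,0,0,0,0,0,1],[0,0,0,0,0,0,1],[0,0,-0.006,0,0,0,1],[0,0,-0.012,0,0,0,1],[0,0,-0.015,0,0,0,1],[0,0,-0.015,0,0,0,1],[0,0,-0.012,0,0,0,1],[0,0,0,0,0,0,1],[0,0,0,0,0,0,1]]])

```text
time: 23.15
eef_pos: [0.4357, -0.2963, 0.1365]
tcp_rot: [0.088, 0.996, -0.001, 0.001]
contact_force: [-0.2, 0.1, -2.1]
opening: 0.239
```

```bash
python3 -c "
from h import *
go(.4703,-.0547,.135,101.9)"
```

```text
t 23.15 p [ 0.4357 -0.2963  0.1365] F [-0.2398  0.0912 -2.1393] open 0.23938554179531885 q6 -2.1846900075169016
shift [  8.15   243.9337   1.1054] turn [ -0.1073   0.0828 -21.9721]
```

Request:
apply_moves(moves=[[[0.0013,0.025,0,0,0,0,1],[0.0013,0.038,0,0,0,0,1],[0.0013,0.038,0,0,0,0,1],[0.0013,0.038,0,0,0,0,1],[0.0013,0.038,0,0,0,0,1],[0.0013,0.035,0,0,0,0,1],[0,0.015,0,0,0,0,1],[0,0,0,0,0,-7.5,1],[0,0,0,0,0,-7.5,1],[0,0,0,0,0,-7,1],[0,0,0,0,0,0,1]]])

```text
time: 24.25
eef_pos: [0.464, -0.0604, 0.1287]
tcp_rot: [-0.11, 0.994, 0.003, -0.005]
contact_force: [-0.2, -0.1, -1.5]
opening: 0.241
```

```bash
python3 -c "
from h import *
go(.4703,-.0547,.135,101.9)"
```

```text
t 24.25 p [ 0.464  -0.0604  0.1287] F [-0.2435 -0.118  -1.49  ] open 0.24119671496773895 q6 -2.139119369589654
shift [-7.3697  4.1876 -6.3442] turn [ 0.36   -0.5244  0.7658]
```

Request:
apply_moves(moves=[[[-0.0074,0.0042,0,0.3,-0.5,0.7,1],[0,0,0,0,0,0,1],[0,0,0,0,0,0,1]]])

```text
time: 24.55
eef_pos: [0.4701, -0.054, 0.1275]
tcp_rot: [-0.101, 0.995, 0.001, -0.001]
contact_force: [-0.2, -0.4, -1.0]
opening: 0.239
```

```bash
python3 - <<'E'
from h import *
go(.4703,-.0547,.110,101.9)
a=ctrl.read_camera("side")
a=cv2.resize(a[150:250,255:355],None,fx=5,fy=5,interpolation=cv2.INTER_CUBIC)
cv2.imwrite("pics/s9.png",a[:,:,::-1])
E
```

```text
t 24.55 p [ 0.4701 -0.054   0.1275] F [-0.1928 -0.3748 -1.0414] open 0.23898297867944543 q6 -2.102571425541966
shift [-0.0902 -0.7908 17.4825] turn [ 0.1089 -0.088  -0.348 ]
```

View pics/s9.png

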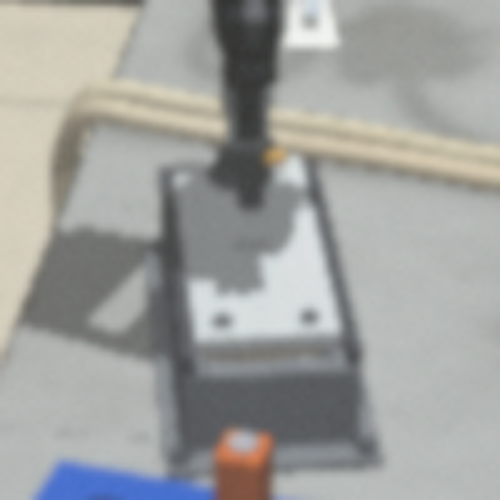

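The bolt end is at (253,205), over the hole seen at about (250,242), so I'll descend gently.

Request:
apply_moves(moves=[[[0,-0.0007,0.006,0,0,-0.3,1],[0,0,0.007,0,0,0,1],[0,0,0.005,0,0,0,1],[0,0,0,0,0,0,1]]])

```text
time: 25.0
eef_pos: [0.47, -0.0549, 0.1077]
tcp_rot: [-0.103, 0.995, 0.001, -0.001]
contact_force: [-1.0, 0.5, -0.7]
opening: 0.242
```

```bash
python3 -c "
from h import *
go(.4703,-.0547,.0694,101.9)"
```

```text
t 25.0 p [ 0.47   -0.0549  0.1077] F [-1.0034  0.4754 -0.7493] open 0.24180737808874178 q6 -2.108763104704996
shift [-0.4452  0.0896 38.3013] turn [ 0.1205 -0.1041 -0.1164]
```

Request:
apply_moves(moves=[[[0,0,0.003,0,0,0,1],[0,0,0.003,0,0,0,1],[0,0,0.003,0,0,0,1],[0,0,0,0,0,0,1]]])

```text
time: 25.4
eef_pos: [0.47, -0.0551, 0.0977]
tcp_rot: [-0.102, 0.995, 0.001, -0.001]
contact_force: [0.6, 0.1, -1.2]
opening: 0.243
```

```bash
python3 -c "
from h import *
go(.4703,-.0547,.0694,101.9)"
```

```text
t 25.4 p [ 0.47   -0.0551  0.0977] F [ 0.572   0.0815 -1.2061] open 0.2431423715773467 q6 -2.1085505330592635
shift [-0.4275  0.2378 28.3371] turn [ 0.1223 -0.1006 -0.1479]
```

Request:
apply_moves(moves=[[[-0.0003,0,0.003,0,0,0,1],[0,0,0.003,0,0,0,1],[0,0,0.003,0,0,0,1],[0,0,0.003,0,0,0,1]]])

```text
time: 25.8
eef_pos: [0.4708, -0.0551, 0.0855]
tcp_rot: [-0.102, 0.995, 0.001, -0.0]
contact_force: [-1.0, -0.9, -0.1]
opening: 0.242
```

```bash
python3 -c "
from h import *
go(.4703,-.0547,.0694,101.9)"
```

```text
t 25.8 p [ 0.4708 -0.0551  0.0855] F [-0.9617 -0.9454 -0.1242] open 0.24202267835294689 q6 -2.1082025429024926
shift [ 0.4075  0.5166 16.1206] turn [ 0.0781 -0.0338 -0.1406]
```

The bolt is in the anchor hole with almost no force. I'll continue to seat it.

Request:
apply_moves(moves=[[[0.0003,0.0003,0.003,0,0,0,1],[0,0,0.003,0,0,0,1],[0,0,0.003,0,0,0,1],[0,0,0.002,0,0,0,1],[0,0,0.002,0,0,0,1]]])

```text
time: 26.3
eef_pos: [0.4702, -0.0548, 0.071]
tcp_rot: [-0.102, 0.995, 0.001, -0.001]
contact_force: [-0.5, -0.5, -1.3]
opening: 0.243
```

```bash
python3 -c "
from h import *
go(.4703,-.0547,.0694,101.9)"
```

```text
t 26.3 p [ 0.4702 -0.0548  0.071 ] F [-0.5073 -0.5186 -1.3183] open 0.24331733695293925 q6 -2.1079932309151896
shift [-0.0776  0.0902  1.6421] turn [ 0.0905 -0.0598 -0.1353]
```

Request:
apply_moves(moves=[[[0,0,0.0015,0,0,0,1],[0,0,0.0015,0,0,0,1],[0,0,0.0015,0,0,0,1]]])

```text
time: 26.6
eef_pos: [0.4703, -0.0548, 0.0698]
tcp_rot: [-0.103, 0.995, 0.001, -0.003]
contact_force: [-5.4, 1.4, 9.3]
opening: 0.245
```

```bash
python3 -c "
from h import *
go(.4703,-.0547,.0694,101.9)"
```

```text
t 26.6 p [ 0.4703 -0.0548  0.0698] F [-5.4464  1.4161  9.2512] open 0.24512936975912447 q6 -2.1079520888751246
shift [-0.0149  0.1451  0.4119] turn [ 0.1897 -0.2881 -0.0982]
```

The collar is seated: 10 N at z 0.0698, matching the grasp height of about 0.0694. I'll release and retreat.

Request:
apply_moves(moves=[[[0,0,0,0,0,0,0.2],[0,0,0,0,0,0,-0.1],[0,0,0,0,0,0,-0.1],[0,0,-0.008,0,0,0,-0.1],[0,0,-0.012,0,0,0,-0.1],[0,0,-0.02,0,0,0,-0.1],[0,0,-0.02,0,0,0,-0.1],[0,0,-0.03,0,0,0,-0.1],[0,0,-0.03,0,0,0,-0.1],[0,0,-0.03,0,0,0,-0.1],[0,0,0,0,0,0,-0.1]]])

```text
time: 27.7
eef_pos: [0.4717, -0.0553, 0.232]
tcp_rot: [-0.103, 0.995, 0.0, -0.0]
contact_force: [0.8, -0.3, 0.9]
opening: 0.546
```

```bash
python3 - <<'E'
from h import *
r()
a=ctrl.read_camera("side");b=ctrl.read_camera("top")
a=cv2.resize(a[150:300,230:390],None,fx=4,fy=4,interpolation=cv2.INTER_CUBIC)
b=cv2.resize(b[160:260,280:460],None,fx=3.5,fy=3.5,interpolation=cv2.INTER_CUBIC)[:,:640]
a=a[:,:640]
w=min(a.shape[1],b.shape[1])
c=np.vstack([cv2.resize(a,(480,450)),cv2.resize(b,(480,150*1))]) if 0 else cv2.copyMakeBorder(a,0,0,0,0,0)
cv2.imwrite("pics/s10.png",c[:,:,::-1])
E
```

```text
t 27.7 p [ 0.4717 -0.0553  0.232 ] F [ 0.8425 -0.2731  0.8899] open 0.5456170302781819 q6 -2.10792339196156
shift [  1.8606 -17.6536 120.3376] turn [ 0.0333 -0.0037 -0.3998]
foot F x,y 0.7654522025145337 -0.4445911370130743 0.8899306661195374
```

```bash
python3 - <<'E'
from h import *
im=ctrl.read_camera("side")
g=im.mean(2).astype(int)
h=np.array([.4735,-.0545])
for z in(.062,.066,.081,.096):print(z,proj("side",(*h,z)))
u,v=proj("side",(*h,.081)).astype(int)
print(g[v-12:v+12,u-9:u+10])
hsv=cv2.cvtColor(im,cv2.COLOR_RGB2HSV);m=cv2.inRange(hsv,(3,130,60),(14,255,255));m[:215]=0;m[260:]=0;m[:,:280]=0;m[:,330:]=0
y,x=np.nonzero(m);print("drift",x.mean(),y.mean(),len(x),y.min(),y.max(),x[y<y.mean()].mean(),x[y>y.mean()].mean())
E
```

```text
0.062 [305.0965 198.6483]
0.066 [305.0887 197.3578]
0.081 [305.0591 192.4806]
0.096 [305.0291 187.5427]
[[164 149 117  88  76  69  65  65  71  78  89 105 120 137 146 154 156 156
  154]
 [164 149 113  82  73  67  67  67  68  69  78  91 109 122 138 153 172 183
  176]
 [140 122  97  75  71  69  68  69  69  70  72  82  97 116 139 163 189 205
  198]
 [114  96  81  71  70  70  69  68  67  69  71  76  93 123 156 179 202 215
  208]
 [104  85  74  72  71  70  70  70  71  72  71  75  88 120 152 179 204 217
  213]
 [108  88  77  75  74  73  73  73  75  73  73  75  87 114 136 162 190 203
  204]
 [119 103  89  79  77  74  74  73  74  74  75  74  89 114 131 147 165 174
  173]
 [127 120 106  94  86  78  74  73  74  74  74  76  88 111 128 136 142 146
  146]
 [132 130 124 114  99  83  76  73  73  73  73  76  84 107 126 133 141 146
  145]
 [132 133 131 124 108  86  74  74  72  72  72  76  85 105 124 134 147 161
  163]
 [133 134 132 127 110  87  74  72  71  72  71  73  84 105 123 135 152 175
  189]
 [133 133 134 127 110  85  73  69  69  71  72  72  82 103 125 140 164 191
  206]
 [134 133 133 127 109  8
[... 328 characters left out ...]
2  69  71  70  70  72  81 106 147 184 207 217
  219]
 [132 134 132 127 108  84  73  68  71  72  71  74  82 115 162 199 215 217
  219]
 [132 133 132 128 109  87  76  72  71  72  73  80  96 136 182 210 217 218
  219]
 [133 135 133 130 118 100  86  84  81  83  93 109 133 167 199 215 218 218
  219]
 [132 133 135 131 126 118 110 106 104 112 131 157 178 197 212 218 219 219
  219]
 [131 134 131 133 133 127 126 128 136 147 173 194 207 213 216 219 218 219
  217]
 [133 133 134 133 133 132 134 147 163 175 193 211 215 217 217 217 219 219
  218]
 [133 133 133 135 134 133 137 153 174 186 199 211 216 217 217 218 219 219
  219]]
drift 303.47058823529414 241.94117647058823 34 238 248 303.7857142857143 303.25
```

```bash
python3 -c "
from h import *
ctrl.sign_off()"
```

```text
the job is handed in; nothing more can be done
```

I carried out all three steps and handed the job in at about 28 s.

- **Aligning:** I felt the drift along with light pressure. The first sweep missed the anchor hole because the drift sat about 2 mm off to one side in the plate hole, and it pushed the plate to its stop. Once re-centred, the drift dropped in about 20 mm along the foot from where it started. I then worked it down until the collar sat on the plate. The highest force I read on the drift was about 17 N.
- **Drift:** It went back into its own socket, fully seated. A picture and a final colour check showed it upright.
- **Bolt:** It went in almost without force and seated at about 10 N. Tool height when seated was within about 0.4 mm of the height at which I gripped it.

The last side-camera pixels show the bolt's edges vertical and its collar at plate height. By then I had used all my picture views, so I checked those pixels as numbers only.

I did not check the bystander objects separately; I read no force that suggested touching one. The first attempt to grip the drift stopped 18 mm too high and about 9 mm off to the side, so I re-gripped it before lifting.

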